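Stack the slide cases, then hold the storage chest open

ROBOT

A 6-joint arm with a two-finger parallel gripper is mounted at the origin on a cart in front of the work surface, level with it; the furniture and walls round the work are solid. World frame = base frame: x ahead of the robot, y to its left, z up, the work surface at z = 0. Lengths are in mm, angles in rad, forces in N, time in s.
With the tool pointing down it reaches from about 275 to 1000 mm from the base axis. Payload 8.4 kg.
Tool frame: the origin (TCP) lies at the centre of the arm's flange, where the gripper is bolted on; the fingertips stand 173 mm ahead of it and the grasp point (between the pads) lies 155 mm ahead of it (tcp_to_tips is the distance from the TCP to the fingertips, in mm); z points along the fingers, x is the direction in which the jaws open and shut, and the axes are right-handed (so a half turn about z gives the same grasp; the last joint's range is limited). The gripper opens to 85 mm and grips with 20 to 120 N. Pads are 22 mm wide; open, the fingers measure 114 mm over their backs; the gripper's body (76 mm by 85 mm) begins 54 mm behind the grasp point. The pads swing forward as they close: fully open they stand 13 mm farther back than shut.
Start: joints at [1.326, 0.353, 1.633, -0, 1.155, -0.002], TCP at [150.262, 606.672, 404.681] pointing down, gripper open.
Joint ranges: [-2.63, 2.63], [-0.92, 2.1], [0.06, 2.66], [-1.3, 4.44], [0, 2.69], [-3.02, 3.02]. Speed limits (rad/s): [2.22, 2.22, 2.79, 3.14, 3.14, 3.14].

INTERFACE

Orientations are given as [roll, pitch, yaw] about the fixed x, y, z axes, in that order (R = Rz(yaw) Ry(pitch) Rx(roll)).
In Python, from rig import sense, grab_frame, camera_info, sign_off, tcp_to_tips gives the robot as it stands.
- The arm moves only by the shell command python3 -m creep 'ROWS' [FORCE]. ROWS is text: rows parted by semicolons, each of 5 numbers parted by spaces: the opening in per cent of the stroke, from 0 (shut) to 100 (fully open), then the shift along the tool's x, y, z in cm, then the turn about the tool's z in degrees. In form: fingers tx ty tz roll; .... A call has 1 to 20 rows; each row is the pose to reach, as a shift and turn from the pose measured when the call began, along the tool's axes at that moment; what a row does not reach only later rows make up. A row lasts 1/10 s, in which the tool goes at most 50 mm and 8.59 degrees, less where a joint would pass 70% of its speed; a pose out of reach is approached as far as the arm can. A call with a gripper value outside its range is refused whole. The fingers move at their own pace and stop on an object; FORCE is the grip in N (left out, the last holds). Time passes only in rows, so rows that repeat a pose let the fingers close. It gives the time, the measured TCP pose, the force and the opening at its end, in the units of the state.
- sense(): the state, without advancing time (a new reading comes with each control period).
- grab_frame(name): name is "scene" or "top" or "wrist"; returns (picture, depth): 400x640x3 uint8, blue, green, red; 400x640 float32, mm along the optical axis (not along the pixel's ray), 0 where there is no reading.
- camera_info(name): a dict with "vertical_fov" (degrees; the focal length in pixels is half the picture's height over the tangent of half this angle, whatever the lens; pixels are square), "cx", "cy" (the principal point, pixels), "D" ([k1, k2, p1, p2, k3] as OpenCV has them; the pictures are not rectified), "world_to_cam" (4x4, takes a point from world to camera coordinates). Camera axes: x right, y down, z forward; pixel columns grow to the right and rows downward; lengths in mm; the calibration is good to about 2 mm. A picture is of the moment at which its call begins: read the wrist's pose just before it. camera_info takes no time and is no camera call; for the wrist camera it gives the pose at the moment of the call.
- sign_off(): hands the job in, once; it reports no verdict.
The state is a dict: "clock": time; "qpos": joint angles; "qvel": joint speeds; "joint_efforts": joint torques, N m; "eef_pos": TCP position; "tcp_rot": TCP orientation; "contact_force": force on the tool from outside, world axes, zero at the start; "wrist_torque": the same for the moment, N m; "opening": opening from 0.0 (shut) to 1.0 (fully open).
Only numpy, scipy, OpenCV 4.12 (cv2) and the standard library are available. Lean on these libraries where they do the work, as an engineer would, in place of code of your own. Each camera call takes 0.05 s, during which the arm holds its last target.

TASK

Set the two loose slide cases down gently, one after the other, on the case that stands on the metal loading tray, square and flush, so that the three make one column on the tray, and let go of them. Then raise the hinged lid of the storage chest 60 degrees from shut and keep holding it there, so that a colleague can put the column away; the lid falls shut by itself, so finish while still holding it, without having shifted or knocked over the glassware and wash bottle standing round the work.

Things in the scene. Friction and masses are not known exactly. Their poses are not given: they have to be found in the camera images.
- case_a: closed grey plastic slide case, a plain box 62 (x) x 108 (y) x 36 (z) mm, 0.11 to 0.23 kg, loose; origin at the centre of its underside, z up, y along its length. A dark seam runs round it, with a small flat latch on one long side and hinges on the other; all three cases are alike. Lies on the worktop in front of the robot, to be stacked; either loose case may go first.
- case_b: closed grey plastic slide case, a plain box 62 (x) x 108 (y) x 36 (z) mm, 0.11 to 0.23 kg, loose; origin at the centre of its underside, z up, y along its length. A dark seam runs round it, with a small flat latch on one long side and hinges on the other; all three cases are alike. Lies on the worktop in front of the robot, to be stacked; either loose case may go first.
- case_base: closed grey plastic slide case, a plain box 62 (x) x 108 (y) x 36 (z) mm, 0.11 to 0.23 kg, loose; origin at the centre of its underside, z up, y along its length. A dark seam runs round it, with a small flat latch on one long side and hinges on the other; all three cases are alike. Already stands in the middle of the tray, its axes along the tray's: foot of the column.
- tray: aluminium loading tray, 110 (x) x 160 (y) mm, floor 4 mm thick with a rim 9 mm high, fixed; origin at the centre of its underside
- chest: white storage chest, fixed, 150 (x) x 210 (y) x 128 (z) mm, with a grey lid 14 mm thick on top (lid's top at 143 mm); origin at the centre of its underside; x points from the front (bar handle side) to the hinge side, y along the hinge. Its lid counts as part of it.
- lid (a joint): angle of the chest's lid, rad: 0 shut, grows as the front edge rises, 1.047 = 60 degrees, stop at 1.45; the lid weighs 0.5 kg, turns freely and falls shut from every angle when let go
- handle (a point): middle of the lid's round steel bar handle (10 mm diameter, straight for 124 mm along the chest's y, then bent back to the lid at each end). The bar stands 41 mm clear (axis) before the lid's front edge, level with the lid, 135.5 mm above the worktop when shut, with nothing under it but the worktop. Turns with the lid: when shut its axes are the chest's. A light pinch lets the bar turn between the fingers as the lid rises.
- hinge (a point): middle of the hinge line at the chest's far top edge (80 mm behind the chest's origin, 128 mm up), axes as the chest's; from it the bar's axis lies 200 mm forward (-x) and 7.5 mm up when shut
- flask: glass conical flask, 92 mm wide, 124 mm high, standing beyond the tray and the chest, loose, a bystander to leave where it is; origin under its centre
- beaker: glass beaker, 99 mm wide, 129 mm high, standing to the right of the chest, loose, a bystander to leave where it is; origin under its centre
- bottle: white wash bottle with a bent spout, 96 x 131 x 260 mm, standing to the left of the tray, loose, a bystander to leave where it is; origin under its centre
Mind the look-alikes: they are no part of the job. Leave any turquoise look-alike of the case_b alone. Leave any orange look-alike of the case_a alone.

How it is judged (in metres and radians):
On the way, in this order (a step that is already met when the one before it is completed fails the run):
1. one loose case stands squarely on the case on the tray, let go (x of case_base in the frame of tray between -0.012 and 0.012 m and y of case_base in the frame of tray between -0.012 and 0.012 m and z of case_base in the frame of tray between 0.001 and 0.007 m and contact force between the fingers and case_a below 0.05 N and contact force between the fingers and case_b below 0.05 N and contact force between the fingers and case_base below 0.05 N and linear speed of each of case_a, case_b below 0.03 m/s and ((x of case_a in the frame of case_base between -0.008 and 0.008 m and y of case_a in the frame of case_base between -0.008 and 0.008 m and z of case_a in the frame of case_base between 0.032 and 0.04 m and angle between the y axis of case_a and the y axis of case_base, either way round below 0.12 rad and angle between case_a's own z axis and vertical below 0.06 rad) or (x of case_b in the frame of case_base between -0.008 and 0.008 m and y of case_b in the frame of case_base between -0.008 and 0.008 m and z of case_b in the frame of case_base between 0.032 and 0.04 m and angle between the y axis of case_b and the y axis of case_base, either way round below 0.12 rad and angle between case_b's own z axis and vertical below 0.06 rad))), for 0.2 s.
2. the other case stands squarely on top of it, let go (x of case_base in the frame of tray between -0.012 and 0.012 m and y of case_base in the frame of tray between -0.012 and 0.012 m and z of case_base in the frame of tray between 0.001 and 0.007 m and contact force between the fingers and case_a below 0.05 N and contact force between the fingers and case_b below 0.05 N and contact force between the fingers and case_base below 0.05 N and linear speed of each of case_a, case_b below 0.03 m/s and ((x of case_a in the frame of case_base between -0.008 and 0.008 m and y of case_a in the frame of case_base between -0.008 and 0.008 m and z of case_a in the frame of case_base between 0.032 and 0.04 m and angle between the y axis of case_a and the y axis of case_base, either way round below 0.12 rad and angle between each of case_a, case_b's own z axis and vertical below 0.06 rad and x of case_b in the frame of case_a between -0.008 and 0.008 m and y of case_b in the frame of case_a between -0.008 and 0.008 m and z of case_b in the frame of case_a between 0.032 and 0.04 m and angle between the y axis of case_b and the y axis of case_a, either way round below 0.12 rad) or (x of case_b in the frame of case_base between -0.008 and 0.008 m and y of case_b in the frame of case_base between -0.008 and 0.008 m and z of case_b in the frame of case_base between 0.032 and 0.04 m and angle between the y axis of case_b and the y axis of case_base, either way round below 0.12 rad and angle between each of case_b, case_a's own z axis and vertical below 0.06 rad and x of case_a in the frame of case_b between -0.008 and 0.008 m and y of case_a in the frame of case_b between -0.008 and 0.008 m and z of case_a in the frame of case_b between 0.032 and 0.04 m and angle between the y axis of case_a and the y axis of case_b, either way round below 0.12 rad))), for 0.2 s.
3. the lid is held still at 60 degrees, the column untouched (all of step 2 and value of joint lid between 0.927 and 1.167 rad and velocity of joint lid between -0.08 and 0.08 rad/s and contact force between the fingers and chest above 0.3 N), for 0.3 s.
At the end, for the whole second after the job is handed in: The three cases stand in one column on the tray (each within 8 mm in x and y and 7 degrees of the one below, the lowest within 12 mm of the tray's middle), let go and still; the lid is at 60 degrees, 7 either way, still, and the fingers still press on it (over 0.3 N) while nothing else carries it (all of step 3); the arm keeps its last pose, push and grip.
It fails at once if the flask is knocked or moved (more than 30 mm, or tipped more than 17 degrees) (distance of flask from where it was at the start of the episode above 0.03 m or angle between flask's own z axis and vertical above 0.3 rad).
It fails at once if the beaker is knocked or moved (more than 30 mm, or tipped more than 17 degrees) (distance of beaker from where it was at the start of the episode above 0.03 m or angle between beaker's own z axis and vertical above 0.3 rad).
It fails at once if the bottle is knocked or moved (more than 30 mm, or tipped more than 17 degrees) (distance of bottle from where it was at the start of the episode above 0.03 m or angle between bottle's own z axis and vertical above 0.3 rad).
It fails at once if case_a is dropped or thrown (over 0.5 m/s out of the grip) (linear speed of case_a above 0.5 m/s and contact force between the fingers and case_a below 0.01 N).
It fails at once if case_b is dropped or thrown (over 0.5 m/s out of the grip) (linear speed of case_b above 0.5 m/s and contact force between the fingers and case_b below 0.01 N).
It also fails if it takes over 61 s, if anything falls off the work surface, if the arm or the gripper's body presses on something with over 40 N, if the wrist force passes 120 N, or if a joint passes its speed limit or range.

## Working session

There is one attempt and no reset: what is moved stays moved. The work goes in short steps, Python scripts to look and compute and a shell command to move; the robot and the scene stay as the last step left them, time stands still between calls to the robot, and variables do not carry over. Pictures are saved under pics/ and viewed, and the job is handed in when it is done.

```bash
ls; mkdir -p pics; cat > h.py <<'E'
import numpy as np,cv2
from rig import *
from scipy.spatial.transform import Rotation as R
def K(n):
    c=camera_info(n);f=200/np.tan(np.radians(c['vertical_fov']/2))
    return np.array([[f,0,c['cx']],[0,f,c['cy']],[0,0,1.]]),np.array(c['D'],float),np.array(c['world_to_cam'])
def cloud(n,depth,info=None):
    k,D,T=info or K(n)
    v,u=np.mgrid[0:400,0:640]
    p=cv2.undistortPoints(np.stack([u,v],-1).reshape(-1,1,2).astype(np.float64),k,D).reshape(400,640,2)
    P=np.dstack([p*depth[...,None],depth])
    Ti=np.linalg.inv(T)
    W=P@Ti[:3,:3].T+Ti[:3,3]
    W[depth<=0]=np.nan
    return W
E
python3 - <<'E'
from h import *
print(sense())
for n in['scene','top','wrist']:
    i=K(n);a,d=grab_frame(n);cv2.imwrite(f'pics/{n}0.png',a);np.savez(f'{n}0.npz',a=a,d=d,k=i[0],D=i[1],T=i[2]);print(n,i)
E
```

```text
pics
{'clock': 0.0, 'qpos': array([ 1.32563716e+00,  3.53605835e-01,  1.63415257e+00, -6.91968188e-06,
        1.15523360e+00, -2.41630956e-03]), 'qvel': array([ 0.00067273, -0.00074947, -0.00054231, -0.00049846,  0.00250975,
        0.00163536]), 'joint_efforts': array([-1.15143819e-03, -6.05261636e+01, -3.42062902e+01,  2.04603566e-05,
        9.59168945e-03, -4.91285391e-05]), 'eef_pos': array([150.17817133, 606.42795714, 403.98006549]), 'tcp_rot': array([3.14158971e+00, 1.39936645e-03, 1.32805626e+00]), 'contact_force': array([ 0.81973112,  0.41688758, -0.12074242]), 'wrist_torque': array([ 0.01711929, -0.0039226 ,  0.02666007]), 'opening': 0.9994447772797465}
scene (array([[389.70470404,   0.        , 315.79188509],
       [  0.        , 389.70470404, 204.04740001],
       [  0.        ,   0.        ,   1.        ]]), array([-0.06675539,  0.        ,  0.        ,  0.        ,  0.        ]), array([[ 7.75505663e-01, -6.31076805e-01,  1.82491736e-02,
        -4.94914483e+02],
       [-2.72210579e-01, -3.60310094e-01, -8.92232053e-01,
         2.31950437e+02],
       [ 5.69642315e-
[... 599 characters left out ...]
.97490785e-01,
         1.62469339e+03],
       [ 0.00000000e+00,  0.00000000e+00,  0.00000000e+00,
         1.00000000e+00]]))
wrist (array([[308.09624498,   0.        , 321.5944424 ],
       [  0.        , 308.09624498, 198.31115414],
       [  0.        ,   0.        ,   1.        ]]), array([0.00270646, 0.        , 0.        , 0.        , 0.        ]), array([[ 2.40684775e-01,  9.70601837e-01, -1.70684491e-03,
        -6.25643482e+02],
       [ 9.16453007e-01, -2.26677361e-01,  3.29744235e-01,
        -4.33312152e+01],
       [ 3.19663457e-01, -8.09286601e-02, -9.44068761e-01,
         3.80409681e+02],
       [ 0.00000000e+00,  0.00000000e+00,  0.00000000e+00,
         1.00000000e+00]]))
```

View pics/scene0.png

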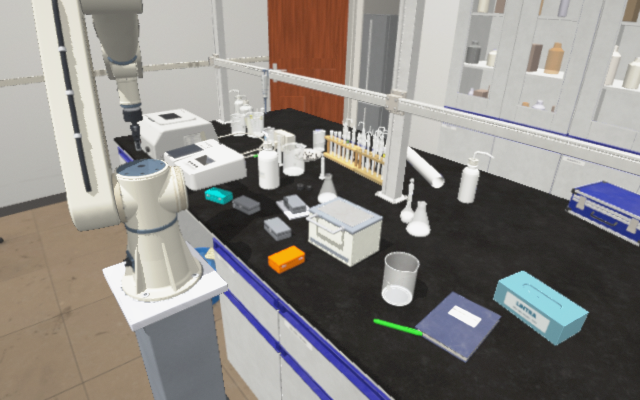

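View pics/top0.png

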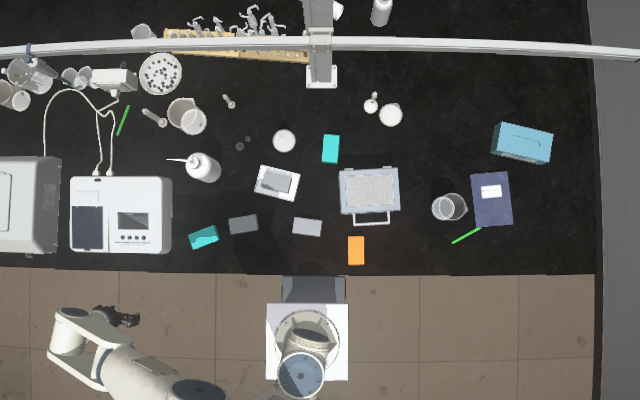

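View pics/wrist0.png

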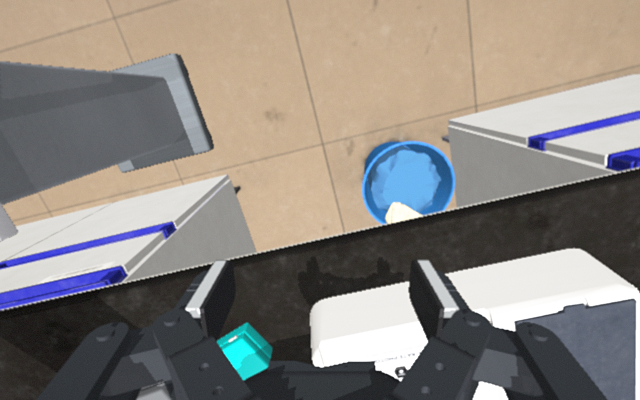

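The top view shows the grey cases at about (243,224) and (307,227), the tray with its base case at (277,183), and the chest at (370,190) with its handle at (372,223). The turquoise look-alikes are at (203,237) and (330,148), and the orange one is at (356,250). Next I'll measure them.

```bash
cat >> h.py <<'E'
def load(f):
    z=np.load(f);return z['a'],z['d'],(z['k'],z['D'],z['T'])
def rect(P):
    (c,s,an)=cv2.minAreaRect(P[:,:2].astype(np.float32))
    if s[0]>s[1]: s=(s[1],s[0]);an+=90
    # long axis direction
    an=(an+90)
    an=(an+90)%180-90
    return np.round(c,1),np.round(s,1),round(an,1)
E
python3 - <<'E'
from h import *
a,d,i=load('top0.npz');W=cloud('top',d,i);np.save('Wtop.npy',W)
def seg(u0,u1,v0,v1,z0,z1,nm):
    w=W[v0:v1,u0:u1].reshape(-1,3);m=(w[:,2]>z0)&(w[:,2]<z1);p=w[m]
    print(nm,len(p),'z',np.round(np.percentile(p[:,2],[5,50,95]),1),rect(p),'mean',p[:,:2].mean(0).round(1))
print(np.nanmedian(W[150:170,400:420,2]))
seg(222,264,208,240,28,45,'L')
seg(285,330,210,245,28,45,'R')
seg(245,305,158,205,33,50,'base')
seg(245,305,158,205,2,60,'tray')
seg(330,410,160,210,133,155,'chestlid')
seg(345,400,210,230,110,150,'handle')
seg(340,372,230,270,20,50,'orange')
seg(320,342,130,168,15,50,'turq')
seg(185,220,222,250,20,50,'turq2')
seg(180,225,145,190,20,300,'bottle')
seg(160,210,95,137,20,300,'?')
seg(270,300,125,155,20,300,'flask')
seg(428,470,190,225,20,300,'beaker')
c=cv2.resize(a[120:280,170:480],None,fx=2.5,fy=2.5,interpolation=2);cv2.imwrite('pics/c1.png',c)
E
```

```text
-0.48915389549381416
L 439 z [29.9 35.3 40.7] (array([454.9, 247.2]), array([ 62.4, 106.7]), -78.8) mean [455.  246.7]
R 441 z [29.8 35.4 41.2] (array([449.7,   2.1]), array([ 61.8, 107.7]), 83.1) mean [449.6   2.1]
base 434 z [34.5 39.4 45.2] (array([618.9, 122.6]), array([ 62., 108.]), 76.3) mean [618.4 122.1]
tray 1407 z [ 2.4  6.8 43.2] (array([624.6, 131.6]), array([182.3, 233.1]), -89.4) mean [619.4 124.8]
chestlid 2454 z [137.  142.6 148.2] (array([ 585.1, -226.5]), array([158.6, 215.2]), -86.1) mean [ 584.1 -227. ]
handle 246 z [133.  139.7 145.7] (array([ 481.7, -221.1]), array([ 53.6, 161.4]), -89.4) mean [ 483.1 -223.5]
orange 474 z [28.5 35.2 42.1] (array([ 359.9, -185.8]), array([ 63. , 109.1]), 3.6) mean [ 359.8 -185.9]
turq 441 z [27.3 35.1 41.1] (array([751.1, -84.9]), array([ 63.5, 105.4]), -5.6) mean [749.2 -85. ]
turq2 463 z [27.3 34.5 41.2] (array([402.1, 400.4]), array([ 63.5, 108.8]), -67.4) mean [402.5 399.6]
bottle 794 z [ 45.2 166.7 224.3] (array([661. , 386.9]), array([89.7, 92.8]), -1.2) mean [655.4 375.3]
? 832 z [ 27.8  90.7 142.4] (array([849.7, 493.3]), array([113.7, 176.5]), -63.4) mean [865.6 470.1]
flask 366 z [ 22.   53.1 118.7] (array([782.2,  97.5]), array([83.8, 83.8]), 73.8) mean [774.   93.7]
beaker 463 z [ 25.7  83.8 129.5] (array([ 526.4, -529.5]), array([97.9, 99.4]), -37.3) mean [ 526.5 -534.7]
```

View pics/c1.png

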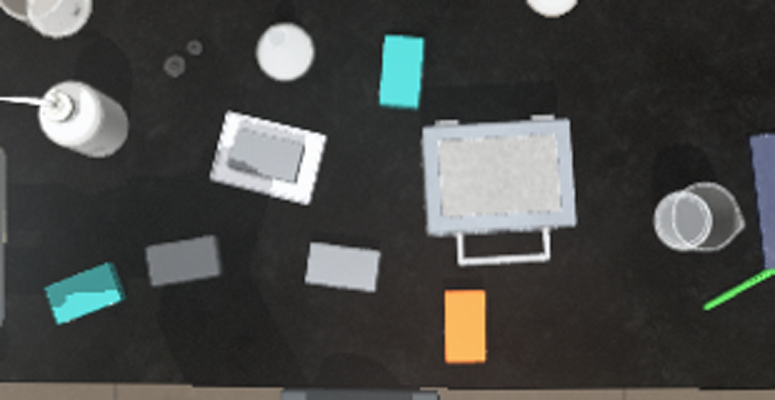

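```bash
cat >> h.py <<'E'
def togo(x,y,z,yawdeg):
    "shift cm in tool axes, roll deg, to bring TCP to x,y,z with tool x at yaw (mod 180)"
    s=sense();M=R.from_euler('xyz',s['tcp_rot']).as_matrix()
    d=M.T@(np.array([x,y,z])-s['eef_pos'])/10
    cur=np.degrees(np.arctan2(M[1,0],M[0,0]))
    t=-(yawdeg-cur);t=(t+90)%180-90
    print('clock',round(s['clock'],2),'pos',s['eef_pos'].round(1),'yaw',round(cur,1),'rot',s['tcp_rot'].round(3),'open',round(s['opening'],3),'F',np.round(s['contact_force'],1),'q',s['qpos'].round(2))
    print('GO',d.round(2),'roll',round(t,1),'tilt',M[:,2].round(4))
E
python3 - <<'E'
from h import *
print(tcp_to_tips() if callable(tcp_to_tips) else tcp_to_tips)
a,d,i=load('scene0.npz');W=cloud('scene',d,i)
m0=W[...,2]
for nm,cx,cy,z0,z1 in [('L',455,247,28,42),('R',450,2,28,42),('base',619,122.6,34,46),('lid',584,-227,137,150)]:
    r=75 if nm!='lid' else 130
    m=(abs(W[...,0]-cx)<r)&(abs(W[...,1]-cy)<r)&(m0>z0)&(m0<z1)
    p=W[m];print(nm,len(p),np.median(p[:,2]).round(1),rect(p),p[:,:2].mean(0).round(1))
Wt=np.load('Wtop.npy').reshape(-1,3)
# heights along path
for t in np.linspace(0,1,7):
    x,y=150+t*305,606-t*359
    m=np.hypot(Wt[:,0]-x,Wt[:,1]-y)<80
    print(round(x),round(y),np.nanmax(Wt[m,2]) if m.any() else None)
togo(455,247,300,11.2)
E
```

```text
173.4
L 190 34.8 (array([450.5, 246.6]), array([ 65.2, 118.4]), -79.8) [449.  240.5]
R 264 35.2 (array([ 4.433e+02, -4.000e-01]), array([ 63. , 112.9]), 82.5) [441.6  -5.6]
base 178 39.0 (array([613.3, 119.5]), array([ 61.5, 115. ]), 75.6) [611.3 116. ]
lid 1436 142.5 (array([ 554.3, -230.5]), array([203.9, 216.6]), -85.6) [ 564.7 -238.2]
150 606 651.1978585644638
201 546 677.234484430969
252 486 677.4801346164908
302 426 44.24995370681563
353 367 47.31330531193589
404 307 44.619915427040496
455 247 44.72022604693802
clock 0.15 pos [150.2 606.5 404.1] yaw 76.1 rot [-3.142e+00  1.000e-03  1.328e+00] open 1.002 F [-0.5  0.4 -0.2] q [ 1.33  0.35  1.63  0.    1.16 -0.  ]
GO [-27.56  38.23  10.44] roll 64.9 tilt [-3.e-04 -1.e-03 -1.e+00]
```

```bash
python3 -m creep '100 -1 1.5 0 3; 100 -3 4 0 8; 100 -6 8 0.5 15; 100 -9 12 1 22; 100 -12 16.3 1.5 29; 100 -15 20.6 2 36; 100 -18 25 2.5 43; 100 -21 29 3 50; 100 -24 33 4 57; 100 -26 36 5 62; 100 -27.2 37.8 6 64.5; 100 -27.6 38.2 6.4 64.9; 100 -27.6 38.2 6.4 64.9; 100 -27.6 38.2 6.4 64.9' 40
python3 - <<'E'
from h import *
togo(455,247,180,11.2)
i=K('wrist');a,d=grab_frame('wrist');cv2.imwrite('pics/w1.png',a);np.savez('w1.npz',a=a,d=d,k=i[0],D=i[1],T=i[2])
W=cloud('wrist',d,i)
m=(abs(W[...,0]-455)<75)&(abs(W[...,1]-247)<75)&(W[...,2]>30)&(W[...,2]<42)
p=W[m];print(len(p),np.median(p[:,2]),rect(p))
E
```

```text
clock: 1.55
eef_pos: [454.1, 247.0, 340.6]
tcp_rot: [3.141, 0.001, 0.196]
contact_force: [-0.1, -0.0, -0.1]
opening: 0.997
clock 1.55 pos [454.1 247.  340.6] yaw 11.2 rot [3.141e+00 1.000e-03 1.960e-01] open 0.997 F [-0.1 -0.  -0.1] q [ 0.5   0.26  1.92 -0.    0.96  0.3 ]
GO [ 0.1   0.   16.06] roll 0.0 tilt [-6.e-04 -9.e-04 -1.e+00]
7328 35.15762525070062 (array([455.1, 249.6]), array([ 62.1, 107.4]), -79.9)
```

View pics/w1.png

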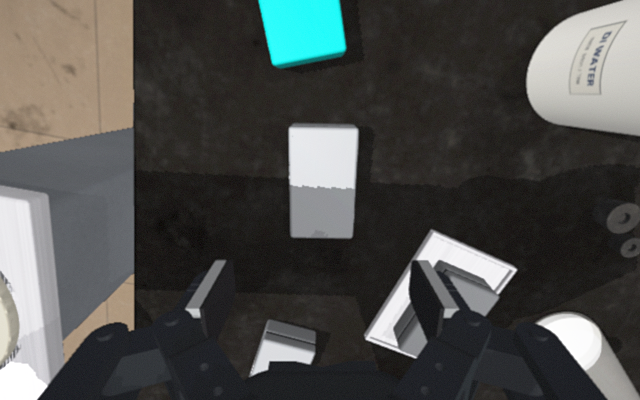

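The wrist view shows the left case at (290-357, 123-238) with nothing around it, and its size comes out right at 62.1 x 107.4. I'll descend, grip it and lift.

```bash
python3 -m creep '100 0.1 -0.1 2 1; 100 0.1 -0.15 5 1.1; 100 0.1 -0.15 9 1.1; 100 0.1 -0.15 12 1.1; 100 0.1 -0.15 14 1.1; 100 0.1 -0.15 15.5 1.1; 100 0.1 -0.15 16.1 1.1; 100 0.1 -0.15 16.1 1.1; 60 0.1 -0.15 16.1 1.1; 60 0.1 -0.15 16.1 1.1; 60 0.1 -0.15 16.1 1.1; 60 0.1 -0.15 16.1 1.1; 60 0.1 -0.15 16.1 1.1; 60 0.1 -0.15 16.1 1.1' 40
python3 - <<'E'
from h import *
togo(455,249,179,10.1)
E
```

```text
clock: 3.0
eef_pos: [455.0, 249.3, 180.9]
tcp_rot: [-3.141, -0.001, 0.177]
contact_force: [-2.0, 1.1, 7.1]
opening: 0.718
clock 3.0 pos [455.  249.3 180.9] yaw 10.1 rot [-3.141e+00 -1.000e-03  1.770e-01] open 0.718 F [-2.   1.1  7.1] q [ 0.5   0.52  2.01 -0.    0.61  0.32]
GO [-0.01  0.02  0.19] roll 0.0 tilt [ 1.3e-03  4.0e-04 -1.0e+00]
```

```bash
python3 -m creep '50 0 0 0 0; 50 0 0 -0.3 0; 50 0 0 -1 0; 50 0 0 -2.5 0; 50 0 0 -5 0; 50 0 0 -8 0; 50 0 0 -11 0; 50 0 0 -13 0; 50 0 0 -14 0; 50 0 0 -14 0' 40
python3 - <<'E'
from h import *
togo(619,122.5,320,-13.9)
i=K('wrist');a,d=grab_frame('wrist');cv2.imwrite('pics/w2.png',a);np.savez('w2.npz',a=a,d=d,k=i[0],D=i[1],T=i[2])
W=cloud('wrist',d,i)
m=(abs(W[...,0]-619)<75)&(abs(W[...,1]-122)<75)&(W[...,2]>34)&(W[...,2]<46)
p=W[m];print(len(p),np.median(p[:,2]),rect(p))
E
```

```text
clock: 4.0
eef_pos: [455.2, 249.3, 322.3]
tcp_rot: [-3.141, -0.004, 0.177]
contact_force: [-0.8, 0.7, -1.9]
opening: 0.718
clock 4.0 pos [455.2 249.3 322.3] yaw 10.1 rot [-3.141 -0.004  0.177] open 0.718 F [-0.8  0.7 -1.9] q [ 0.5   0.29  1.94 -0.    0.91  0.32]
GO [13.89 15.37  0.27] roll 24.0 tilt [ 0.0036  0.0016 -1.    ]
1362 39.23634933224734 (array([617.7, 123.8]), array([ 62.1, 108.9]), 76.5)
```

View pics/w2.png

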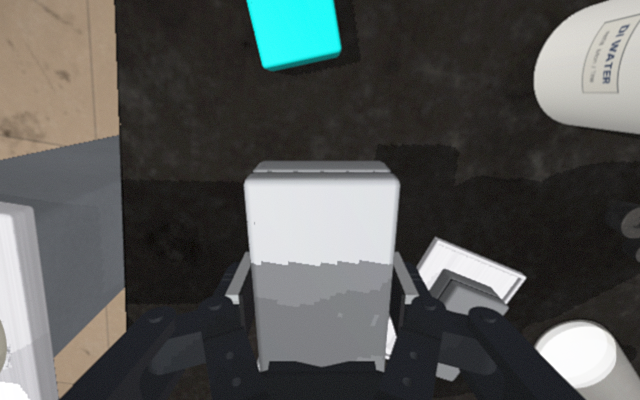

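The case is held between the pads, with its far edge at row 178. I'll check its pose in the hand, then carry it over.

```bash
cat >> h.py <<'E'
def inhand(W,s):
    "held case top points in tool frame"
    M=R.from_euler('xyz',s['tcp_rot']).as_matrix()
    P=(W-s['eef_pos'])@M
    m=(abs(P[...,0])<45)&(abs(P[...,1])<75)&(P[...,2]>138)&(P[...,2]<150)
    p=P[m]; print('inhand n',len(p),'z',np.percentile(p[:,2],[10,50,90]).round(1),'x',np.percentile(p[:,0],[1,99]).round(1),'y',np.percentile(p[:,1],[0.5,99.5]).round(1),rect(p))
E
python3 - <<'E'
from h import *
a,d,i=load('w2.npz');W=cloud('wrist',d,i);inhand(W,sense())
E
python3 -m creep '50 0.5 0.5 0 2; 50 2 2 0 5; 50 4 4.5 0 9; 50 6.5 7.5 0 13; 50 9 10.5 0 17; 50 11.5 13 0 20.5; 50 13 14.6 0 23; 50 13.9 15.4 0 23.9; 50 13.9 15.4 0 23.9; 50 13.9 15.4 0 23.9'
python3 - <<'E'
from h import *
togo(618.3,123.2,221,-13.6)
i=K('wrist');a,d=grab_frame('wrist');cv2.imwrite('pics/w3.png',a);np.savez('w3.npz',a=a,d=d,k=i[0],D=i[1],T=i[2])
W=cloud('wrist',d,i)
inhand(W,sense())
m=(abs(W[...,0]-619)<75)&(abs(W[...,1]-122)<75)&(W[...,2]>34)&(W[...,2]<46)
p=W[m];print(len(p),np.median(p[:,2]),rect(p))
E
```

```text
inhand n 27681 z [143.8 144.6 145.5] x [-33.   35.5] y [-54.3  38.3] (array([ 1.2, -5.5]), array([87.5, 98.5]), 89.8)
clock: 5.05
eef_pos: [618.0, 122.2, 320.4]
tcp_rot: [-3.141, 0.0, -0.24]
contact_force: [-0.6, -0.3, -2.2]
opening: 0.719
clock 5.05 pos [618.  122.2 320.4] yaw -13.7 rot [-3.141  0.    -0.24 ] open 0.719 F [-0.6 -0.3 -2.2] q [0.19 0.45 1.69 0.   1.   0.43]
GO [ 0.01 -0.09  9.94] roll -0.1 tilt [-2.e-04  6.e-04 -1.e+00]
inhand n 27693 z [145.4 146.2 147. ] x [-34.1  35.7] y [-54.1  38.4] (array([ 0.6, -5.1]), array([88.7, 99.5]), 89.4)
2174 39.024299075412415 (array([628.5, 165. ]), array([23.1, 62.1]), -14.0)
```

View pics/w3.png

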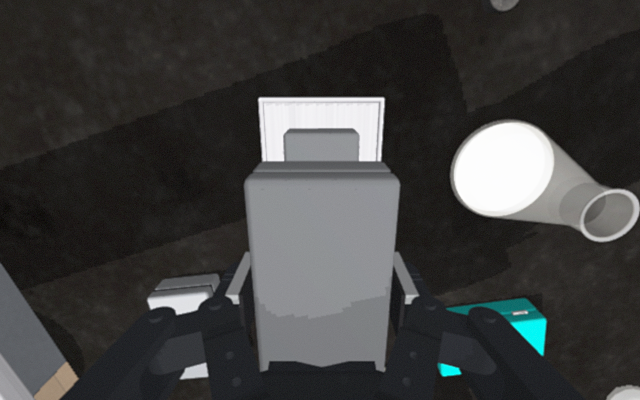

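The base case's far end shows at row 128, with its width and angle lining up. The base centre comes out at about (618.4, 123.7). I'll lower slowly.

```bash
python3 -m creep '50 0 -0.1 0.5 0; 50 0 -0.15 2 0; 50 0 -0.15 4 0; 50 0 -0.15 6 0; 50 0 -0.15 7.5 0; 50 0 -0.15 8.6 0; 50 0 -0.15 9.2 0; 50 0 -0.15 9.5 0; 50 0 -0.15 9.6 0; 50 0 -0.15 9.7 0; 50 0 -0.15 9.7 0'
python3 - <<'E'
from h import *
togo(618.3,123.6,221,-13.8)
E
```

```text
clock: 6.2
eef_pos: [618.4, 124.1, 224.1]
tcp_rot: [-3.141, -0.001, -0.239]
contact_force: [-0.0, 0.1, -0.8]
opening: 0.716
clock 6.2 pos [618.4 124.1 224.1] yaw -13.7 rot [-3.141e+00 -1.000e-03 -2.390e-01] open 0.716 F [-0.   0.1 -0.8] q [0.2  0.57 1.75 0.   0.82 0.43]
GO [0.   0.05 0.31] roll 0.1 tilt [ 1.e-03  8.e-04 -1.e+00]
```

```bash
python3 -m creep '50 0 0.05 0.1 0; 50 0 0.05 0.2 0; 50 0 0.05 0.25 0; 50 0 0.05 0.3 0; 50 0 0.05 0.35 0; 50 0 0.05 0.35 0'
python3 - <<'E'
from h import *
togo(618.3,123.6,221,-13.8)
E
```

```text
clock: 6.8
eef_pos: [618.3, 123.6, 221.0]
tcp_rot: [-3.141, -0.001, -0.239]
contact_force: [-2.5, -0.2, 3.6]
opening: 0.715
clock 6.8 pos [618.3 123.6 221. ] yaw -13.7 rot [-3.141e+00 -1.000e-03 -2.390e-01] open 0.715 F [-2.5 -0.2  3.6] q [0.19 0.58 1.75 0.   0.82 0.43]
GO [0. 0. 0.] roll 0.1 tilt [ 1.e-03  8.e-04 -1.e+00]
```

```bash
python3 -m creep '78 0 0 0 0; 85 0 0 0 0; 95 0 0 0 0; 100 0 0 0 0; 100 0 0 0 0; 100 0 0 -1 0; 100 0 0 -3 0; 100 0 0 -6 0; 100 0 0 -10 0; 100 0 0 -13 0; 100 0 0 -14 0; 100 0 0 -14 0'
python3 - <<'E'
from h import *
togo(450,3,340,-7)
i=K('wrist');a,d=grab_frame('wrist');cv2.imwrite('pics/w4.png',a);np.savez('w4.npz',a=a,d=d,k=i[0],D=i[1],T=i[2])
W=cloud('wrist',d,i)
def f(x,y,z0,z1):
    m=(abs(W[...,0]-x)<80)&(abs(W[...,1]-y)<80)&(W[...,2]>z0)&(W[...,2]<z1)
    p=W[m];print(len(p),np.median(p[:,2]),rect(p))
f(618,123,71,82);f(618,123,34,46);f(450,3,30,42);f(618,123,9,14)
E
```

```text
clock: 8.0
eef_pos: [618.5, 123.6, 363.1]
tcp_rot: [-3.139, -0.004, -0.239]
contact_force: [-0.0, -0.5, -0.6]
opening: 0.998
clock 8.0 pos [618.5 123.6 363.1] yaw -13.7 rot [-3.139 -0.004 -0.239] open 0.998 F [-0.  -0.5 -0.6] q [0.19 0.4  1.66 0.   1.08 0.43]
GO [-13.53  15.71   2.22] roll -6.7 tilt [ 0.0045  0.0015 -1.    ]
8129 75.14430491622983 (array([619.3, 124.1]), array([ 62.1, 107.4]), 76.3)
51 44.90087058148549 (array([631.9, 176.2]), array([ 0.4, 57. ]), -13.6)
1079 34.86589296541905 (array([451.1,   4.2]), array([ 55.7, 116.4]), -83.8)
165 9.408914821817234 (array([618.6, 123.7]), array([108.4, 157.1]), 76.5)
```

View pics/w4.png

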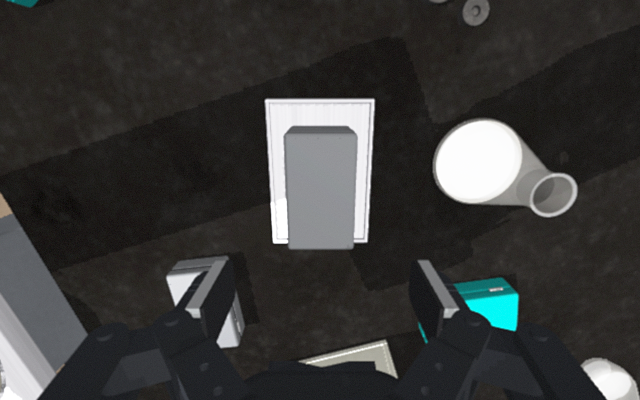

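The first case stands flush: its top centre is (619.3, 124.1) at z 75, and the tray centre is (618.6, 123.7). Next is the right case.

```bash
python3 -m creep '100 -0.5 0.5 0 -1; 100 -2 2.5 0 -3; 100 -4.5 5.5 0 -5; 100 -7 8.5 0 -6; 100 -9.5 11.2 0 -6.7; 100 -11.8 13.8 0 -6.7; 100 -13 15.2 1 -6.7; 100 -13.5 15.7 2 -6.7; 100 -13.5 15.7 2.2 -6.7; 100 -13.5 15.7 2.2 -6.7'
python3 - <<'E'
from h import *
i=K('wrist');a,d=grab_frame('wrist');cv2.imwrite('pics/w5.png',a)
W=cloud('wrist',d,i)
def f(x,y,z0,z1):
    m=(abs(W[...,0]-x)<80)&(abs(W[...,1]-y)<80)&(W[...,2]>z0)&(W[...,2]<z1)
    p=W[m];r=rect(p);print(len(p),np.median(p[:,2]),r);return r
r=f(450,3,30,42)
togo(r[0][0],r[0][1],181,r[2]-90)
E
```

```text
clock: 9.05
eef_pos: [450.1, 3.2, 338.1]
tcp_rot: [-3.14, -0.0, -0.122]
contact_force: [-0.2, 0.3, 0.2]
opening: 1.002
7362 35.161781859947865 (array([449. ,   3.6]), array([ 62.1, 106.9]), 82.9)
clock 9.1 pos [450.5   3.3 338.5] yaw -7.0 rot [-3.14e+00 -1.00e-03 -1.22e-01] open 0.999 F [-0.4 -0.9 -0.5] q [0.   0.16 2.06 0.   0.92 0.12]
GO [-1.700e-01  1.000e-02  1.575e+01] roll 0.1 tilt [ 0.0014  0.0011 -1.    ]
```

View pics/w5.png

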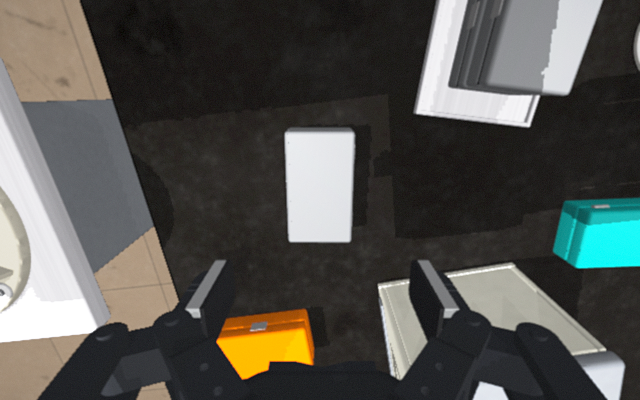

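The right case is at (285-355, 127-242), and the fingers have room on both sides. Descend and grip.

```bash
python3 -m creep '100 -0.15 0 2 0; 100 -0.15 0 5 0; 100 -0.15 0 9 0; 100 -0.15 0 12 0; 100 -0.15 0 14 0; 100 -0.15 0 15.2 0; 100 -0.15 0 15.7 0; 100 -0.15 0 15.7 0; 50 -0.15 0 15.7 0; 50 -0.15 0 15.7 0; 50 -0.15 0 15.7 0; 50 -0.15 0 15.7 0; 50 -0.15 0 15.7 0; 50 -0.15 0 15.7 0' 40
python3 - <<'E'
from h import *
togo(449,3.6,181,-7.1)
E
```

```text
clock: 10.5
eef_pos: [449.6, 3.7, 182.5]
tcp_rot: [-3.14, -0.003, -0.122]
contact_force: [-1.2, 1.6, 7.0]
opening: 0.72
clock 10.5 pos [449.6   3.7 182.5] yaw -7.0 rot [-3.14e+00 -3.00e-03 -1.22e-01] open 0.72 F [-1.2  1.6  7. ] q [0.   0.45 2.16 0.   0.54 0.12]
GO [-0.06  0.02  0.15] roll 0.1 tilt [ 0.0032  0.0011 -1.    ]
```

```bash
python3 -m creep '50 0 0 -0.3 0; 50 0 0 -1 0; 50 0 0 -2.5 0; 50 0 0 -5 0; 50 0 0 -8 0; 50 0 0 -11 0; 50 0 0 -14 0; 50 0 0 -16 0; 50 0 0 -17 0; 50 0 0 -17 0; 50 0 0 -17 0' 40
python3 - <<'E'
from h import *
i=K('wrist');a,d=grab_frame('wrist');cv2.imwrite('pics/w6.png',a)
W=cloud('wrist',d,i);inhand(W,sense())
togo(618.9,123.9,350,-13.7)
E
```

```text
clock: 11.6
eef_pos: [448.7, 3.4, 351.9]
tcp_rot: [-3.14, -0.002, -0.122]
contact_force: [-0.4, -0.3, -3.2]
opening: 0.718
inhand n 26893 z [146.2 147.  147.9] x [-34.2  35.7] y [-52.9  39.6] (array([ 0.6, -4.3]), array([88.4, 99.7]), -88.5)
clock 11.65 pos [448.6   3.5 351.5] yaw -7.0 rot [-3.14e+00 -1.00e-03 -1.22e-01] open 0.718 F [-0.   0.3 -2.3] q [0.   0.14 2.05 0.   0.95 0.13]
GO [ 15.44 -14.02   0.19] roll 6.7 tilt [ 0.0016  0.0011 -1.    ]
```

View pics/w6.png

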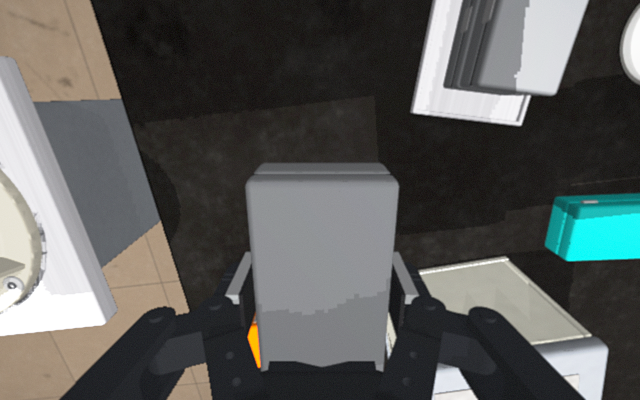

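The second case is held square, about 1 mm off along its length. I'll allow for that and carry it over.

```bash
python3 -m creep '50 0.5 -0.5 0 0.5; 50 2 -2 0 1; 50 4.5 -4 0 2; 50 7.2 -6.5 0 3; 50 10 -9 0 4; 50 12.5 -11.3 0 5; 50 14.2 -13 0 6; 50 15.1 -13.8 0 6.6; 50 15.4 -14.1 0 6.7; 50 15.4 -14.1 0 6.7; 50 15.4 -14.1 0 6.7'
python3 - <<'E'
from h import *
i=K('wrist');a,d=grab_frame('wrist');cv2.imwrite('pics/w7.png',a)
W=cloud('wrist',d,i);inhand(W,sense())
m=(abs(W[...,0]-619)<75)&(abs(W[...,1]-122)<75)&(W[...,2]>71)&(W[...,2]<82)
p=W[m];r=rect(p);print(r)
togo(618.6,124.8,258.5,-13.7)
E
```

```text
clock: 12.75
eef_pos: [617.8, 124.1, 351.6]
tcp_rot: [-3.141, -0.0, -0.239]
contact_force: [-0.3, -0.1, -1.5]
opening: 0.72
inhand n 26718 z [146.9 147.7 148.5] x [-34.6  35.8] y [-52.8  39.5] (array([ 0.5, -4.2]), array([88.8, 99.1]), -89.7)
(array([629.4, 165.7]), array([22.3, 62. ]), -13.8)
clock 12.8 pos [617.8 124.  351.8] yaw -13.7 rot [-3.141 -0.    -0.239] open 0.719 F [-1.   0.5 -1.6] q [0.2  0.41 1.67 0.   1.06 0.43]
GO [ 0.05 -0.08  9.33] roll -0.0 tilt [ 7.e-04  8.e-04 -1.e+00]
```

View pics/w7.png

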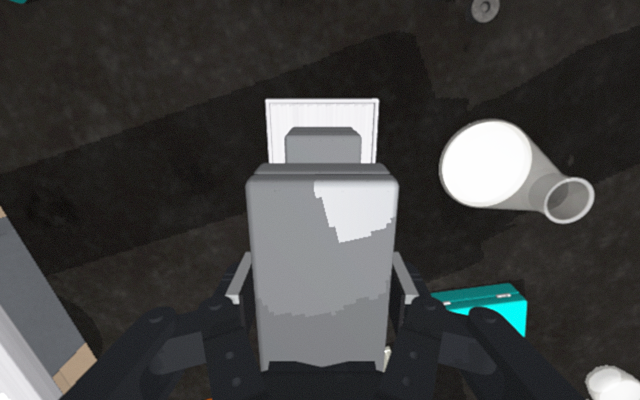

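```bash
python3 -m creep '50 0.05 -0.1 0.5 0; 50 0.05 -0.1 2 0; 50 0.05 -0.1 4 0; 50 0.05 -0.1 6 0; 50 0.05 -0.1 7.3 0; 50 0.05 -0.1 8.2 0; 50 0.05 -0.1 8.7 0; 50 0.05 -0.1 9 0; 50 0.05 -0.1 9.1 0; 50 0.05 -0.1 9.1 0'
python3 - <<'E'
from h import *
togo(618.6,124.8,258.5,-13.7)
E
```

```text
clock: 13.8
eef_pos: [618.8, 125.0, 261.3]
tcp_rot: [-3.14, -0.001, -0.239]
contact_force: [0.8, -0.2, -1.8]
opening: 0.714
clock 13.8 pos [618.8 125.  261.3] yaw -13.7 rot [-3.14e+00 -1.00e-03 -2.39e-01] open 0.714 F [ 0.8 -0.2 -1.8] q [0.2  0.52 1.73 0.   0.89 0.44]
GO [-0.02  0.03  0.28] roll -0.0 tilt [ 0.0014  0.001  -1.    ]
```

```bash
python3 -m creep '50 0 0.03 0.1 0; 50 0 0.03 0.2 0; 50 0 0.03 0.25 0; 50 0 0.03 0.3 0; 50 0 0.03 0.35 0; 50 0 0.03 0.35 0'
python3 - <<'E'
from h import *
togo(618.6,124.8,258.5,-13.7)
E
```

```text
clock: 14.4
eef_pos: [618.8, 124.7, 258.6]
tcp_rot: [-3.14, -0.001, -0.239]
contact_force: [-3.9, -0.7, 6.3]
opening: 0.722
clock 14.4 pos [618.8 124.7 258.6] yaw -13.7 rot [-3.14e+00 -1.00e-03 -2.39e-01] open 0.722 F [-3.9 -0.7  6.3] q [0.2  0.53 1.73 0.   0.88 0.43]
GO [-0.03 -0.    0.01] roll -0.0 tilt [ 0.0018  0.001  -1.    ]
```

```bash
python3 -m creep '78 0 0 0 0; 85 0 0 0 0; 95 0 0 0 0; 100 0 0 0 0; 100 0 0 0 0; 100 0 0 -1 0; 100 0 0 -3 0; 100 0 0 -6 0; 100 0 0 -10 0; 100 0 0 -13 0; 100 0 0 -14 0; 100 0 0 -14 0'
python3 - <<'E'
from h import *
i=K('wrist');a,d=grab_frame('wrist');cv2.imwrite('pics/w8.png',a);np.savez('w8.npz',a=a,d=d,k=i[0],D=i[1],T=i[2])
W=cloud('wrist',d,i)
def f(x,y,z0,z1):
    m=(abs(W[...,0]-x)<80)&(abs(W[...,1]-y)<80)&(W[...,2]>z0)&(W[...,2]<z1)
    p=W[m];print(len(p),np.median(p[:,2]),rect(p))
f(618,123,106,118);f(618,123,9,14)
i=K('top');a,d=grab_frame('top');cv2.imwrite('pics/t1.png',cv2.resize(a[120:280,170:480],None,fx=2.5,fy=2.5));np.savez('t1.npz',a=a,d=d,k=i[0],D=i[1],T=i[2])
W=cloud('top',d,i);f(618,123,106,118)
# handle & lid
m=(W[...,2]>125)&(W[...,2]<150)&(W[...,0]>450)&(W[...,0]<700)&(W[...,1]<-80)&(W[...,1]>-400)
p=W[m];lid=p[p[:,0]>515];print(rect(lid),np.median(lid[:,2]))
h=p[p[:,0]<500]
for y in range(-300,-150,10):
    q=h[abs(h[:,1]-y)<5]; print(y,len(q),q[:,0].min().round(1) if len(q) else '',np.median(q[:,0]).round(1) if len(q) else '',np.median(q[:,2]).round(1) if len(q) else '')
E
```

```text
clock: 15.6
eef_pos: [618.8, 124.6, 400.6]
tcp_rot: [-3.139, -0.005, -0.239]
contact_force: [0.4, 0.1, 0.0]
opening: 1.001
8043 111.13154878252044 (array([619.7, 124.1]), array([ 62.1, 107.7]), 76.3)
107 9.290849038938063 (array([618.9, 123.9]), array([108. , 157.5]), 75.9)
143 111.90465604452197 (array([615.5, 104.5]), array([60.2, 70.2]), 77.1)
(array([ 591.7, -227.4]), array([154. , 218.5]), -89.2) 142.56864132384806
-300 11 462.7 480.5 140.7
-290 25 462.5 476.9 138.2
-280 9 462.4 466.0 140.1
-270 9 462.3 465.9 136.9
-260 4 462.3 464.1 138.7
-250 7 458.7 462.3 138.3
-240 8 458.5 462.1 139.9
-230 9 458.5 462.0 139.5
-220 9 458.4 461.9 138.9
-210 6 458.3 461.9 139.0
-200 7 458.2 461.8 140.5
-190 7 454.6 458.2 139.5
-180 12 454.5 459.8 140.0
-170 30 454.4 481.1 140.4
-160 1 496.9 496.9 145.8
```

View pics/w8.png

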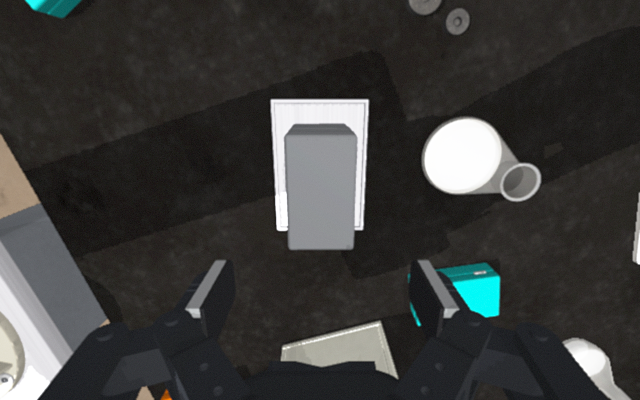

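View pics/t1.png

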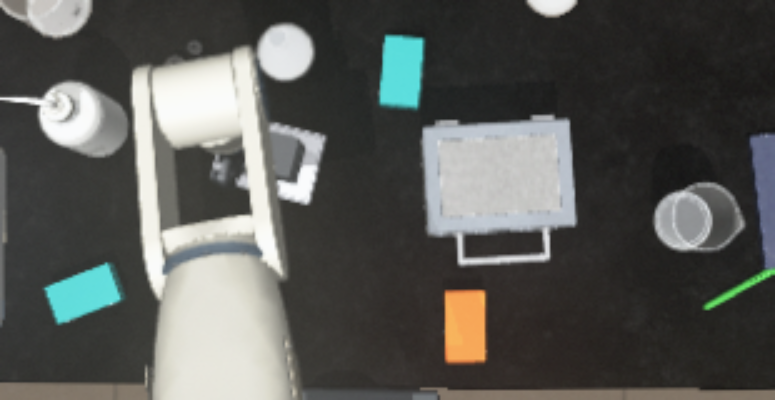

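The column is square: its top is at (619.7, 124.1), z 111, against a tray centre of (618.9, 123.9). Now I'll go over the handle, at about (463, -229).

```bash
python3 - <<'E'
from h import *
togo(463,-229,380,4.2)
E
```

```text
clock 15.7 pos [618.1 124.5 397.6] yaw -13.7 rot [-3.141 -0.    -0.239] open 0.999 F [-0.3  1.2 -0.3] q [0.2  0.37 1.63 0.   1.14 0.43]
GO [-6.7  38.02  1.72] roll -17.9 tilt [ 5.e-04  7.e-04 -1.e+00]
```

```bash
python3 -m creep '100 -0.2 1 0 -0.5; 100 -0.6 3.5 0 -1.5; 100 -1.3 7 0 -3; 100 -2 11 0 -5; 100 -2.7 15.3 0 -7; 100 -3.4 19.6 0 -9; 100 -4.2 24 0 -11; 100 -4.9 28 0 -13; 100 -5.6 32 0 -15; 100 -6.2 35 0.5 -16.5; 100 -6.5 37 1.2 -17.5; 100 -6.7 38 1.7 -17.9; 100 -6.7 38 1.7 -17.9; 100 -6.7 38 1.7 -17.9'
python3 - <<'E'
from h import *
i=K('wrist');a,d=grab_frame('wrist');cv2.imwrite('pics/w9.png',a);np.savez('w9.npz',a=a,d=d,k=i[0],D=i[1],T=i[2])
W=cloud('wrist',d,i)
m=(W[...,2]>126)&(W[...,2]<150)&(W[...,0]>440)&(W[...,0]<490)&(W[...,1]<-150)&(W[...,1]>-310)
p=W[m];print(len(p),p[:,1].min(),p[:,1].max(),np.percentile(p[:,2],[5,50,95]))
q=p[(abs(p[:,1]+229)<45)];
c=np.polyfit(q[:,1],q[:,0],1);print('fit',c,np.degrees(np.arctan(c[0])),'x at -229',np.polyval(c,-229),'spread',np.percentile(q[:,0]-np.polyval(c,q[:,1]),[2,98]))
m=(W[...,2]>138)&(W[...,2]<150)&(W[...,0]>495)&(W[...,0]<700)&(W[...,1]<-80)&(W[...,1]>-360)
p=W[m];print(rect(p),np.median(p[:,2]))
togo(463,-229,290,4.2)
E
```

```text
clock: 17.1
eef_pos: [463.0, -228.4, 379.7]
tcp_rot: [-3.14, 0.001, 0.073]
contact_force: [0.3, 0.4, -0.7]
opening: 1.003
3117 -298.21422538774715 -164.11823600617547 [136.09030531 138.87889412 140.32416397]
fit [-6.31725285e-02  4.47092634e+02] -3.6147158747705177 x at -229 461.5591432538455 spread [-4.61760819  4.72755766]
(array([ 574.6, -225.4]), array([167.7, 213.3]), -86.2) 142.59847504747404
clock 17.15 pos [ 463.3 -228.2  380. ] yaw 4.2 rot [-3.14  -0.     0.073] open 1.004 F [-0.   0.1 -0.1] q [-0.46  0.21  1.89  0.    1.04 -0.54]
GO [-0.03  0.09  9.  ] roll 0.0 tilt [ 0.      0.0013 -1.    ]
```

View pics/w9.png

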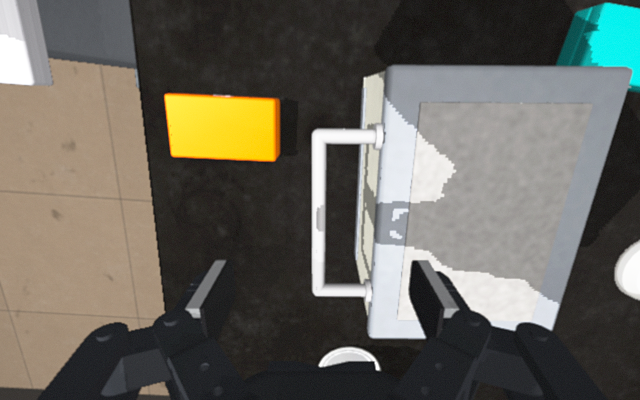

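The bar runs from about (320,130) to (318,292), centre (461.7, -230.5), with the chest at a yaw of 3.7°. I'll narrow the jaws to 30% before descending so that the inner finger clears the lid's edge.

```bash
python3 -m creep '30 -0.18 0.2 0 0.5; 30 -0.18 0.2 0 0.5; 30 -0.18 0.2 0 0.5; 30 -0.18 0.2 0.5 0.5; 30 -0.18 0.2 1.5 0.5; 30 -0.18 0.2 2 0.5; 30 -0.18 0.2 2 0.5'
python3 - <<'E'
from h import *
i=K('wrist');a,d=grab_frame('wrist');cv2.imwrite('pics/w10.png',a)
togo(461.7,-230.5,290.5,3.7)
E
```

```text
clock: 17.85
eef_pos: [461.2, -230.0, 358.7]
tcp_rot: [-3.139, 0.002, 0.065]
contact_force: [0.3, -1.1, 1.3]
opening: 0.302
clock 17.9 pos [ 461.4 -230.2  359.3] yaw 3.7 rot [-3.14e+00  1.00e-03  6.50e-02] open 0.304 F [ 0.2 -0.7 -0.6] q [-0.47  0.24  1.91  0.    1.   -0.53]
GO [0.03 0.05 6.88] roll 0.0 tilt [-0.0013  0.002  -1.    ]
```

View pics/w10.png

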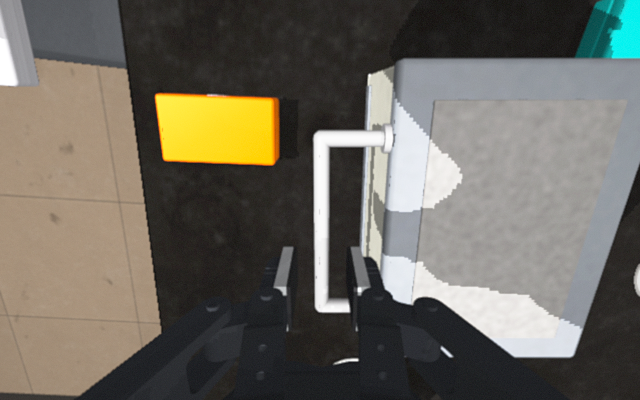

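The bar sits midway between the pads, at column 321. Descend and pinch lightly.

```bash
python3 -m creep '30 0 0.05 1 0; 30 0 0.05 3 0; 30 0 0.05 5 0; 30 0 0.05 6.2 0; 30 0 0.05 6.7 0; 30 0 0.05 6.7 0; 5 0 0.05 6.7 0; 5 0 0.05 6.7 0; 5 0 0.05 6.7 0; 5 0 0.05 6.7 0; 5 0 0.05 6.7 0' 20
python3 - <<'E'
from h import *
togo(461.7,-230.5,290.5,3.7)
i=K('wrist');a,d=grab_frame('wrist');cv2.imwrite('pics/w11.png',a)
E
```

```text
clock: 19.0
eef_pos: [460.9, -230.7, 292.8]
tcp_rot: [-3.14, 0.002, 0.065]
contact_force: [-4.9, -2.2, 1.2]
opening: 0.109
clock 19.0 pos [ 460.9 -230.7  292.8] yaw 3.7 rot [-3.14e+00  2.00e-03  6.50e-02] open 0.109 F [-4.9 -2.2  1.2] q [-0.47  0.33  1.96  0.    0.85 -0.53]
GO [ 0.08 -0.01  0.23] roll 0.0 tilt [-0.0021  0.0015 -1.    ]
```

View pics/w11.png

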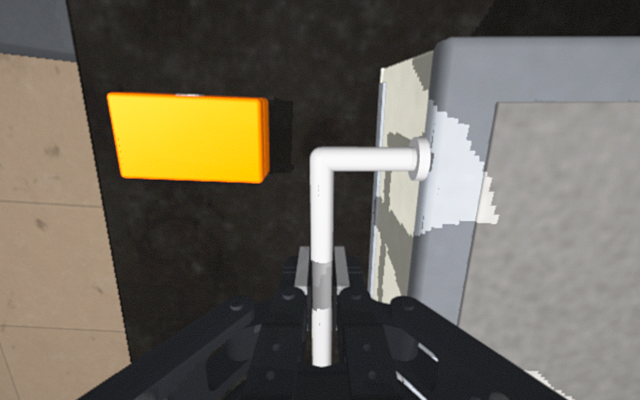

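```bash
python3 -m creep '5 0.05 0 -0.6 0; 5 0.14 0 -1.74 0; 5 0.27 0 -2.6 0; 5 0.43 0 -3.46 0; 5 0.64 0 -4.3 0; 5 0.88 0 -5.15 0; 5 1.15 0 -5.98 0; 5 1.46 0 -6.8 0; 5 1.8 0 -7.6 0; 5 2.19 0 -8.38 0; 5 2.6 0 -9.15 0; 5 3.05 0 -9.9 0; 5 3.05 0 -9.9 0; 5 3.05 0 -9.9 0' 20
python3 - <<'E'
from h import *
togo(461,-230.7,290.5,3.7)
i=K('wrist');a,d=grab_frame('wrist');cv2.imwrite('pics/w12.png',a)
i=K('scene');a,d=grab_frame('scene');cv2.imwrite('pics/s12.png',cv2.resize(a[150:310,170:470],None,fx=2.5,fy=2.5))
E
```

```text
clock: 20.45
eef_pos: [490.8, -228.8, 392.4]
tcp_rot: [-3.14, 0.005, 0.065]
contact_force: [-10.2, -2.0, 3.3]
opening: 0.106
clock 20.45 pos [ 490.8 -228.8  392.4] yaw 3.7 rot [-3.14   0.005  0.065] open 0.106 F [-10.2  -2.    3.3] q [-0.44  0.24  1.82 -0.    1.09 -0.5 ]
GO [-2.940e+00  1.000e-02  1.021e+01] roll 0.0 tilt [-0.0047  0.0015 -1.    ]
```

View pics/w12.png

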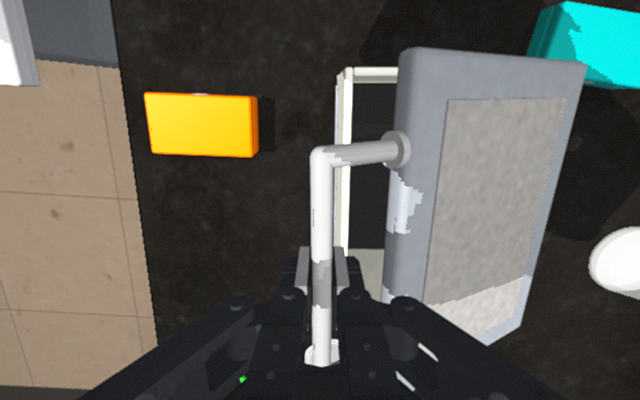

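View pics/s12.png

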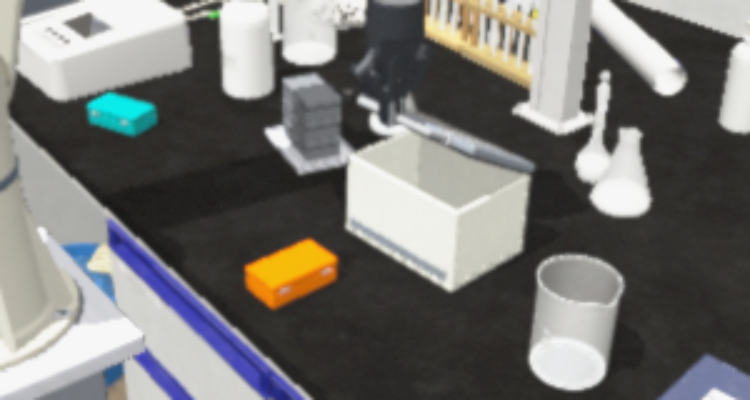

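The lid follows, at about 30°. The column is standing and everything around it is clear. There is a slight compression of about 10 N towards the hinge, so I'll ease x back by 1 mm and continue to 60°.

```bash
python3 -m creep '5 0.1 0 -0.4 0; 5 0.4 0 -0.75 0; 5 0.9 0 -1.44 0; 5 1.45 0 -2.12 0; 5 2.0 0 -2.78 0; 5 2.6 0 -3.41 0; 5 3.25 0 -4.02 0; 5 3.9 0 -4.6 0; 5 4.57 0 -5.15 0; 5 5.3 0 -5.67 0; 5 6.0 0 -6.15 0; 5 6.75 0 -6.62 0; 5 7.5 0 -7.05 0; 5 7.5 0 -7.05 0; 5 7.5 0 -7.05 0' 20
python3 - <<'E'
from h import *
togo(461+106.5,-230.7+7,292.8+169.5,3.7)
i=K('wrist');a,d=grab_frame('wrist');cv2.imwrite('pics/w13.png',a);np.savez('w13.npz',a=a,d=d,k=i[0],D=i[1],T=i[2])
i=K('scene');a,d=grab_frame('scene');cv2.imwrite('pics/s13.png',cv2.resize(a[150:310,170:470],None,fx=2.5,fy=2.5))
E
```

```text
clock: 22.05
eef_pos: [566.3, -223.9, 464.2]
tcp_rot: [-3.14, 0.004, 0.065]
contact_force: [-5.5, 0.8, 6.2]
opening: 0.109
clock 22.05 pos [ 566.3 -223.9  464.2] yaw 3.7 rot [-3.14   0.004  0.065] open 0.109 F [-5.5  0.8  6.2] q [-0.38  0.28  1.6  -0.    1.26 -0.44]
GO [ 0.12 -0.01  0.19] roll 0.0 tilt [-0.004   0.0012 -1.    ]
```

View pics/w13.png

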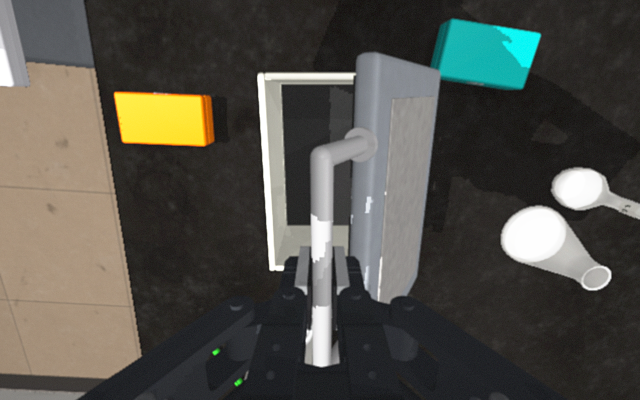

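View pics/s13.png

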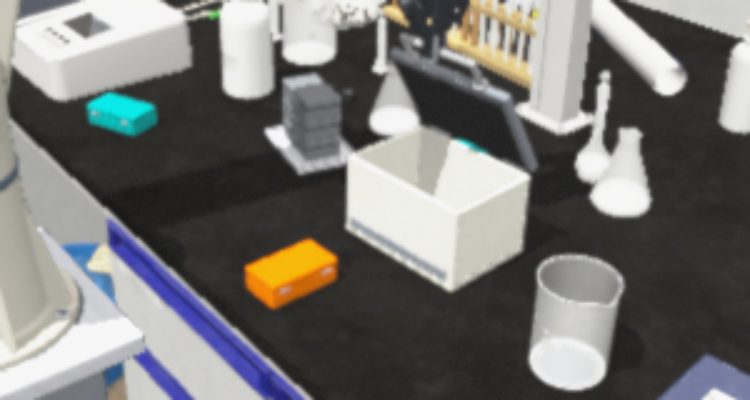

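The tool's displacement implies about 60°. I'll hold briefly and check with a plane fit to the lid.

```bash
python3 -m creep '5 0 0 0 0; 5 0 0 0 0; 5 0 0 0 0; 5 0 0 0 0; 5 0 0 0 0; 5 0 0 0 0' 20
python3 - <<'E'
from h import *
togo(461+106.5,-230.7+7,292.8+169.5,3.7)
i=K('wrist');a,d=grab_frame('wrist');W=cloud('wrist',d,i)
ps=W[150:260,395:420].reshape(-1,3);ps=ps[np.isfinite(ps[:,0])]
c=ps.mean(0);n=np.linalg.svd(ps-c,full_matrices=False)[2][2];n*=np.sign(n[2]);print('lid angle',np.degrees(np.arccos(n[2])),n,np.std((ps-c)@n),c)
i=K('top');a,d=grab_frame('top');cv2.imwrite('pics/t14.png',cv2.resize(a[120:280,170:480],None,fx=2.5,fy=2.5));W=cloud('top',d,i)
def f(x,y,z0,z1,r=80):
    m=(abs(W[...,0]-x)<r)&(abs(W[...,1]-y)<r)&(W[...,2]>z0)&(W[...,2]<z1)
    p=W[m];print(len(p),np.median(p[:,2]),rect(p),p.mean(0))
f(618,123,104,120);f(655,375,20,300);f(778,95,20,140,60);f(526,-530,20,300)
print(sense()['qvel'].round(3))
E
```

```text
clock: 22.75
eef_pos: [566.2, -223.9, 464.2]
tcp_rot: [-3.14, 0.004, 0.065]
contact_force: [-2.1, 0.8, 0.7]
opening: 0.103
clock 22.75 pos [ 566.2 -223.9  464.2] yaw 3.7 rot [-3.14   0.004  0.065] open 0.103 F [-2.1  0.8  0.7] q [-0.38  0.28  1.6  -0.    1.26 -0.44]
GO [ 0.13 -0.01  0.19] roll 0.0 tilt [-0.0041  0.0013 -1.    ]
lid angle 60.62693367952298 [0.86960158 0.05664426 0.49049416] 1.1710800248046531 [ 634.21342467 -219.56245274  204.39812108]
484 111.35379456336614 (array([619.6, 123.4]), array([ 61.8, 108.7]), 76.4) [619.57893907 123.15835429 111.40106986]
808 166.97467666351167 (array([662.8, 389.3]), array([93.4, 94.1]), 39.6) [655.72608215 376.47226545 155.43441764]
364 50.87762295047742 (array([781. ,  96.3]), array([82. , 83.1]), -1.5) [774.73638991  93.94514373  57.90694592]
460 84.24234779968731 (array([ 525.4, -529. ]), array([98.5, 98.6]), -54.1) [ 526.4480128  -534.3658175    82.75652697]
[ 0.002 -0.001  0.001  0.002 -0.002  0.001]
```

View pics/t14.png

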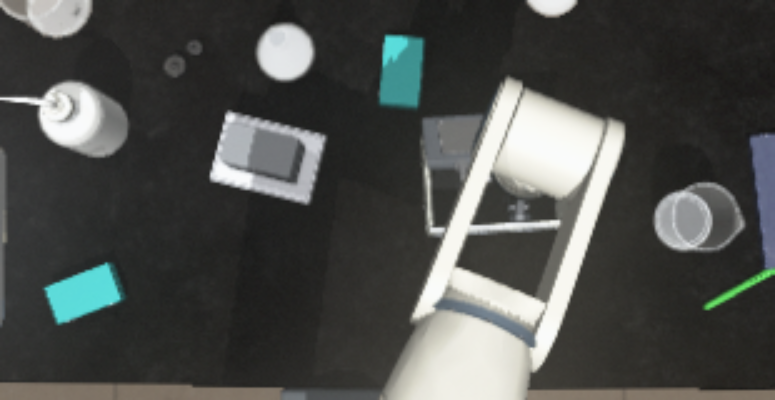

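The lid is at 60.6° and still, the column is square, and the glassware and wash bottle haven't moved. I'll hand the job in.

```bash
python3 -c "
from rig import *
print(sign_off())"
```

```text
the job is handed in; nothing more can be done
None
```

I stacked the left loose case and then the right one on the case on the tray and let go of them. I then pinched the chest's bar handle with 20 N, raised the lid along its arc and handed the job in at about 23 s, still holding it.

Last checks:
- **Column:** after I let go of the second case, its top was centred 0.8 mm from the tray's middle (wrist camera). In the final view the top was still square, at z 111 mm, and centred at (619.6, 123.4).
- **Lid:** a plane fitted to its surface gave 60.6°, and the tool's travel gave about 60°. The arm was still, with about 2 N on the wrist and the bar between the pads.
- **Glassware and bottle:** the flask, beaker and wash bottle were within about 3 mm of their first measured positions, which is within the measuring noise. I left the orange and turquoise look-alikes alone.

**Disagreements:**
- The scene camera's first case positions were 4–7 mm off the top camera's, so I used the top and wrist cameras, which agreed to about 2 mm.
- While I was raising the lid, the wrist force briefly reached about 10 N towards the robot. I eased it off.
- No check failed, but handing in reports no verdict.

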